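# Make room in the ratchet book rack and file the pocket book

### The arm

A 6-joint arm with a two-finger parallel gripper is mounted at the origin on the work surface. World frame = base frame: x ahead of the robot, y to its left, z up, the work surface at z = 0. Lengths are in m, angles in degrees, forces in N, time in s.
With the tool pointing down it reaches from about 0.375 to 0.9 m from the base axis. Payload 3.1 kg.
Tool frame: the origin (TCP) lies on the centre line of the jaws, within the pads' length; the fingertips stand finger_overhang ahead of it and the grasp point (between the pads) lies 5 mm behind it (finger_overhang is the distance from the TCP to the fingertips, in m); z points along the fingers, y is the line along which they close (so a half turn about z gives the same grasp; the last joint's range is limited). The gripper opens to 87 mm and grips with 3 to 60 N. Pads are 19 mm wide; open, the fingers measure 117 mm over their backs; the gripper's body (75 mm by 190 mm) begins 51 mm behind the grasp point.
Start: joints at [59.616, 30.224, 82.088, -0, 67.689, -10.227], TCP at [0.215, 0.587, 0.237] pointing down, gripper open.
Joint ranges: [-176.69, 176.69], [-43.24, 126.21], [12.49, 139.97], [-82, 262], [0, 151.66], [-163.58, 163.58]. Speed limits (degrees/s): [159.86, 159.86, 180, 180, 180, 180].

### API

Orientations are given as a 3x3 rotation matrix whose columns are the frame's x, y, z axes.
In Python, from rig import read_state, capture, calibration, hand_in, finger_overhang gives the robot as it stands.
- The arm moves only by the tool send_rows, never from a script. Its argument "plan" is a list of rows, each a list of 5 numbers: the closure in counts, from 0 (fully open) to 255 (shut), then the shift along the tool's x, y, z in m, then the turn about the tool's z in rad. A call has 1 to 20 rows; each row shifts and turns the commanded pose from where the row before left it, along the tool's axes as they then stand; what a row does not reach is not made up. A row lasts 1/12 s, in which the tool goes at most 41.7 mm and 7.16 degrees, less where a joint would pass 70% of its speed; a pose out of reach is approached as far as the arm can. A call is refused whole if a number of a shift passes 0.0417 or a number of a turn 0.125, either way. A call with a gripper value outside its range is refused whole. The fingers move at their own pace and stop on an object; the grip force is fixed at half the most. Time passes only in rows, so rows that do not move let the fingers close. It gives the time, the measured TCP pose, the force, the opening and the grip force at its end, in the units of the state.
- read_state(): the state, without advancing time (a new reading comes with each control period).
- capture(name): name is "side" or "top" or "wrist"; returns (picture, depth): 400x640x3 uint8, blue, green, red; 400x640 float32, m along the optical axis (not along the pixel's ray), 0 where there is no reading.
- calibration(name): a dict with "fx", "fy", "cx", "cy" (pixels), "xyz" and "rotation" of the camera in the world. Camera axes: x right, y down, z forward; pixel columns grow to the right and rows downward; lengths in m; the calibration is good to about 2 mm. A picture is of the moment at which its call begins: read the wrist's pose just before it. calibration takes no time and is no camera call; for the wrist camera it gives the pose at the moment of the call.
- hand_in(): hands the job in; it is judged then, once.
The state is a dict: "time_s": time; "joint_positions": joint angles; "qvel": joint speeds; "tau": joint torques, N m; "position": TCP position; "tcp_rot": TCP orientation; "force": force on the tool from outside, world axes, zero at the start; "moment": the same for the moment, N m; "opening": opening from 0.0 (shut) to 1.0 (fully open); "grasp_force": force on a finger pad.
Only numpy, scipy, OpenCV 4.12 (cv2) and the standard library are available. Lean on these libraries where they do the work, as an engineer would, in place of code of your own. Each camera call takes 0.05 s, during which the arm holds its last target. There are 200 camera calls.

### The job

File the pocket book that lies on the table in the book rack: upright on the base board at the end of the row, next to the sliding bookend, with its spine facing the same way as the other books' spines. The ratchet stops the bookend from moving outward, so flip its pawl over by the thumb lever and draw the bookend back to make room; once the book is in, slide the bookend up snug against it and leave the pawl flipped back down onto the rack teeth so that the row is locked. Set the book down rather than dropping it, keep the other books standing, and leave the mug, the potted succulent and the pepper mill where they are.

Things in the scene. Friction and masses are not known exactly. Their poses are not given: they have to be found in the camera images.
- rack: Desk book rack, fixed: oak base board 110 x 360 mm, top face 20 mm above the table. Origin: centre of its underside. z up, y along the board, x across it. 'Outward' below is rack -y, 'inward' +y. Books stand in a row along y, spines to rack +x. Aluminium guide rails (top 24 mm high) run at x = +-49 mm. A strip of saw teeth, 8 mm pitch, lies sunk in a middle groove of the -y half.
- rack_row (a point): Foot of the inner face of the rack's fixed end panel (88 wide, 12 thick, top 138 mm above the table), on the board's middle line at board-top height; rack y = +165 mm. The row starts at this face and runs outward (-y). Axes as the rack's.
- bookend_face (a point): Centre of the sliding bookend's inner face, 62.5 mm above the table: an oak panel 88 wide (rack x), 12 thick, top 105 mm above the table. Behind it, two steel side bars 12 mm high (at x = +-36 mm) lie on the board and reach 135 mm outward from this face, joined by an end crossbar; two oak gussets at x = +-37 mm reach 45 mm outward. Axes as the rack's.
- bookend (a joint): Slide of the bookend, m, grows outward, -0.030 to 0.075. Its inner face is 100 mm plus this from the fixed end panel's inner face (rack y = 65 mm minus this). Friction about 2 N. Inward it always slides, the pawl clicking over the teeth; outward, with the pawl down, it stops within one tooth (8 mm).
- pawl (a joint): Pawl angle, rad. 0: nose down in a tooth gap (to 0.12 on top of a tooth); 1.05: flipped over, nose up, against a stop. Its weight drops it to either side of about 0.65 and keeps it there; under 1 N at the tip flips it. Pushing the flipped lever on outward drags the bookend along. Do not slide the bookend inward by the lever of a lowered pawl (it jams): push the panel.
- lever_tip (a point): Round bar (11 mm diameter, 22 mm long along rack x) at the top end of the pawl's thumb lever, dark steel, 16 mm wide, 6 thick. Pawl at 0: the lever leans 25 deg inward, tip 77 mm above the table, 75 mm outward of bookend_face; at 1.05: leans 35 deg outward, tip 71 mm above the table, 133 mm outward of bookend_face.
- pawl_pin (a point): The pawl's pivot, a pin along rack x on the rack's middle line, 100 mm outward of bookend_face, 24 mm above the table, 58 mm from lever_tip. The nose is 45 mm inward of it.
- guide: The pocket book to be filed: hardback 118 mm tall, 64 mm spine to fore edge, 26 mm thick, 0.12 to 0.2 kg. It starts flat on its back cover on the table. Origin: centre of the back cover. y to the top of the book, z out of the front cover, x to the fore edge (spine at -x). Filed, its y points up, its spine (-x) to rack +x, its front cover (z) to rack +y, towards the row.
- guide_center (a point): Centre of the pocket book's volume.
- guide_foot (a point): Centre of the pocket book's bottom end face, 59 mm from its centre.
- guide_spine (a point): Middle of the pocket book's spine, 32 mm from its centre.
- row1: Book standing in the row, nearest the fixed end panel: 136 mm tall, 66 mm spine to fore edge, 30 mm thick (rack y). Origin: centre of its bottom face, z up, x towards the spine, y towards the front cover. Loose, about 0.2 kg.
- row2: Book standing in the row, in the middle: 140 mm tall, 64 mm spine to fore edge, 26 mm thick (rack y). Origin: centre of its bottom face, z up, x towards the spine, y towards the front cover. Loose, about 0.2 kg.
- row3: Book standing in the row, last of the row, nearest the bookend: 134 mm tall, 66 mm spine to fore edge, 32 mm thick (rack y). Origin: centre of its bottom face, z up, x towards the spine, y towards the front cover. Loose, about 0.2 kg.
- mug: White ceramic mug, 76 mm across, 85 mm high, loose; origin: centre of its underside. Not to be disturbed.
- succulent: Small succulent in a terracotta pot, pot 72 mm across and 66 mm high, leaves to about 115 mm, loose; origin: centre of its underside. Not to be disturbed.
- mill: Dark wooden pepper mill, 54 mm across, 124 mm high, loose; origin: centre of its underside. Not to be disturbed.
Things that resemble listed ones, but are neither listed nor needed, are in the scene too. What is shaped like the guide but orange or pink is not meant.

How it is judged (in metres and radians):
On the way:
1. the pawl is flipped over and the bookend is drawn back, leaving more than the book's thickness free (value of joint pawl above 0.7 rad and value of joint bookend above 0.026 m), for 0.1 s.
At the end, for the whole second after the job is handed in: Pocket book at rest on the board between row3 and bookend, top up and upright within 5 deg, spine to rack +x, within 14 mm of the middle line; bookend below 0.0215 (under about 6 mm free room); pawl below 0.2 rad; row books upright within 5 deg, within 20 mm of the middle line (value of joint pawl below 0.2 rad and value of joint bookend below 0.0215 m and angle between guide's own y axis and vertical below 0.09 rad and z of guide_foot in the frame of rack between 0.016 and 0.026 m and x of guide_center in the frame of rack between -0.014 and 0.014 m and y of guide_center in the frame of rack between 0.045 and 0.07 m and x of guide_spine in the frame of rack above 0.016 m and linear speed of guide below 0.02 m/s and velocity of joint bookend below 0.01 m/s and angle between each of row1, row2, row3's own z axis and vertical below 0.09 rad and z of row1 in the frame of rack between 0.016 and 0.026 m and x of row1 in the frame of rack between -0.02 and 0.02 m and z of row2 in the frame of rack between 0.016 and 0.026 m and x of row2 in the frame of rack between -0.02 and 0.02 m and z of row3 in the frame of rack between 0.016 and 0.026 m and x of row3 in the frame of rack between -0.02 and 0.02 m); the robot touches nothing.
It fails at once if a book of the row is knocked over or pulled out of the rack (angle between any of row1, row2, row3's own z axis and vertical above 0.6 rad or z of any of row1, row2, row3 in the frame of rack above 0.05 m or z of any of row1, row2, row3 in the frame of rack below 0 m).
It fails at once if the pocket book is dropped from more than about 25 mm or falls over (moving faster than 0.7 m/s out of the fingers) (linear speed of guide above 0.7 m/s and contact force between the fingers and guide below 0.1 N).
It fails at once if the mug, the potted succulent or the pepper mill is moved more than 3 cm or tipped (distance of any of mug, succulent, mill from where it was at the start of the episode above 0.03 m or angle between any of mug, succulent, mill's own z axis and vertical above 0.35 rad).
It also fails if it takes over 72 s, if anything falls off the work surface, if the arm or the gripper's body presses on something with over 40 N, if the wrist force passes 120 N, or if a joint passes its speed limit or range.

## Working session

There is one attempt and no reset: what is moved stays moved. The work goes in short steps, Python scripts to look and compute and a tool call to move; the robot and the scene stay as the last step left them, time stands still between calls to the robot, and variables do not carry over. Pictures are saved under pics/ and viewed, at most 10 in all, crops included, and the job is handed in when it is done.

Besides the shell and the picture viewer there is one more tool, called as name([rows], argument=value, ...), one row to a line, values as JSON. send_rows: Moves the arm, as the interface text tells. Its arguments: {"type":"object","properties":{"plan":{"type":"array","items":{"type":"array","items":{"type":"number"}}}},"required":["plan"]}

```bash
ls; mkdir -p pics; python3 - <<'E'
from rig import *
import cv2,numpy as np
s=read_state(); print(s['time_s'],s['position'],np.round(s['tcp_rot'],3),finger_overhang if not callable(finger_overhang) else finger_overhang(),s['opening'])
for n in('top','side'):
    im,d=capture(n); cv2.imwrite(f'pics/{n}0.png',im); np.savez(f'{n}0.npz',im=im,d=d)
    c=calibration(n); print(n,c)
print(calibration('wrist'))
E
```

```text
pics
0.0 [0.21499387 0.58611972 0.23558656] [[-0.939  0.345 -0.001]
 [ 0.345  0.939 -0.002]
 [ 0.    -0.002 -1.   ]] 0.014 0.9953975927771631
top {'fx': 463.9224658951777, 'fy': 463.9224658951777, 'cx': 316.15732638167395, 'cy': 202.79131913213538, 'xyz': array([ 0.38037163, -0.04561134,  1.32049233]), 'rotation': array([[-0.02337719, -0.99071496,  0.13393045],
       [-0.99969632,  0.0242104 ,  0.00459573],
       [-0.00779557, -0.13378235, -0.99098008]])}
side {'fx': 440.6304515222169, 'fy': 440.6304515222169, 'cx': 321.8227363800165, 'cy': 206.98352560355787, 'xyz': array([-0.01598673, -0.83976901,  0.84637483]), 'rotation': array([[ 0.82438506, -0.35108665,  0.44399035],
       [-0.56600819, -0.50452722,  0.65198697],
       [-0.0048987 , -0.7887905 , -0.61464262]])}
{'fx': 288.89049829836404, 'fy': 288.89049829836404, 'cx': 322.160632441583, 'cy': 196.2050261183238, 'xyz': array([0.14211496, 0.61372865, 0.38385223]), 'rotation': array([[ 0.34482852,  0.90054421,  0.26478938],
       [ 0.93866129, -0.32995806, -0.10021309],
       [-0.00287693,  0.28310387, -0.95908494]])}
```

View pics/top0.png

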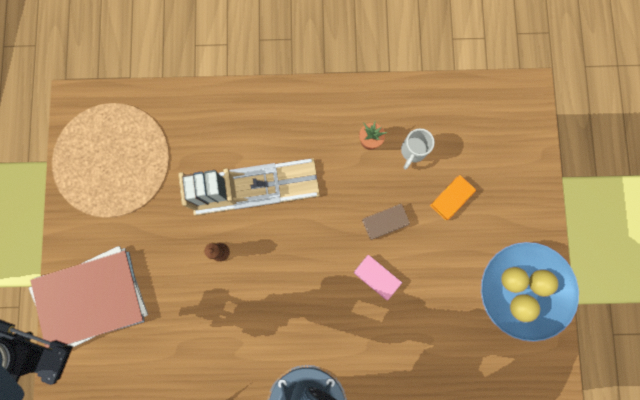

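View pics/side0.png

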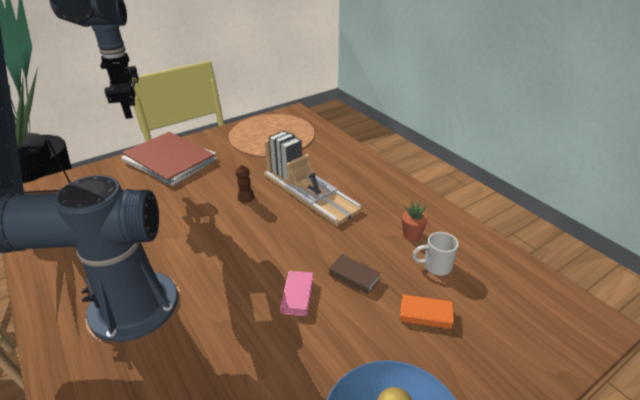

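The top view shows the rack from (180,190) to (318,180), with the row at its left (+y) end and the lever near (260,184). The brown guide is at (387,221), with the mug at (418,148), the succulent at (372,135) and the mill at (217,251). I'll crop in closer for the spine, and measure.

```bash
cat > h.py <<'E'
import numpy as np,cv2
def cast(c,uv,z):
    uv=np.atleast_2d(uv).astype(float)
    r=np.c_[(uv[:,0]-c['cx'])/c['fx'],(uv[:,1]-c['cy'])/c['fy'],np.ones(len(uv))]@c['rotation'].T
    return c['xyz']+r*((z-c['xyz'][2])/r[:,2])[:,None]
def cloud(c,d):
    v,u=np.mgrid[:d.shape[0],:d.shape[1]]
    P=np.stack([(u-c['cx'])/c['fx']*d,(v-c['cy'])/c['fy']*d,d],-1)@c['rotation'].T+c['xyz']
    P[d==0]=np.nan
    return P
E
python3 - <<'E'
from h import *; from rig import calibration
t=np.load('top0.npz'); c=calibration('top'); P=cloud(c,t['d']); im=t['im']
s=np.load('side0.npz')
a=cv2.resize(im[140:260,160:420],None,fx=3,fy=3,interpolation=cv2.INTER_CUBIC)
b=cv2.resize(s['im'][120:300,230:390],None,fx=2,fy=2,interpolation=cv2.INTER_CUBIC)
cv2.imwrite('pics/c1.png',a)
# guide by height and colour
X,Y,Z=P[...,0],P[...,1],P[...,2]
m=((Z>.016)&(Z<.04)); m[:, :355]=0; m[:,415:]=0; m[:195]=0; m[245:]=0
cn=max(cv2.findContours(m.astype('uint8'),cv2.RETR_EXTERNAL,cv2.CHAIN_APPROX_NONE)[0],key=cv2.contourArea)
q=cast(c,cn[:,0],.026); r=cv2.minAreaRect((q[:,:2]*1000).astype('float32')); print('guide',r,cv2.boxPoints(r).round(),np.nanmedian(Z[m]))
# tall row books
for lo,hi,n in((.14,.165,'tops'),(.1,.112,'bookend'),(.13,.139,'endpanel'),(.015,.026,'board'),(.06,.09,'lever')):
    m=((Z>lo)&(Z<hi)); m[:,:172]=0;m[:,330:]=0;m[:150]=0;m[225:]=0
    p=P[m]; r=cv2.minAreaRect((p[:,:2]*1000).astype('float32')); print(n,m.sum(),r,np.median(Z[m]))
for n,box in dict(mug=(395,440,120,175),succ=(355,390,115,155),mill=(200,235,235,265)).items():
    q=P[box[2]:box[3],box[0]:box[1]].reshape(-1,3); q=q[q[:,2]>.03]; print(n,np.median(q,0).round(3),q.min(0).round(3),q.max(0).round(3))
E
```

```text
guide ((499.6058349609375, -234.61126708984375), (63.1904182434082, 117.46202850341797), 20.3039493560791) [[ 450. -190.]
 [ 490. -301.]
 [ 550. -279.]
 [ 509. -169.]] 0.024797291365477703
tops 880 ((594.3080444335938, 260.1123962402344), (69.0002670288086, 98.9648666381836), 6.484347820281982) 0.15229101515060706
bookend 186 ((594.3973999023438, 248.6080780029297), (87.31830596923828, 121.53968811035156), 7.745275020599365) 0.10396335797036826
endpanel 131 ((593.6824951171875, 261.6368713378906), (85.78778076171875, 101.4709701538086), 7.310269355773926) 0.13528268201786342
board 2506 ((609.9747314453125, 135.71066284179688), (112.5837631225586, 358.43804931640625), 7.2822747230529785) 0.019682051533959743
lever 258 ((583.9627685546875, 212.25173950195312), (76.91512298583984, 196.07301330566406), 34.741119384765625) 0.07618553294996222
mug [ 0.704 -0.324  0.068] [ 0.645 -0.366  0.03 ] [ 0.748 -0.289  0.089]
succ [ 0.733 -0.198  0.067] [ 0.702 -0.236  0.03 ] [ 0.772 -0.166  0.109]
mill [0.425 0.229 0.108] [0.406 0.214 0.031] [0.446 0.254 0.125]
```

View pics/c1.png

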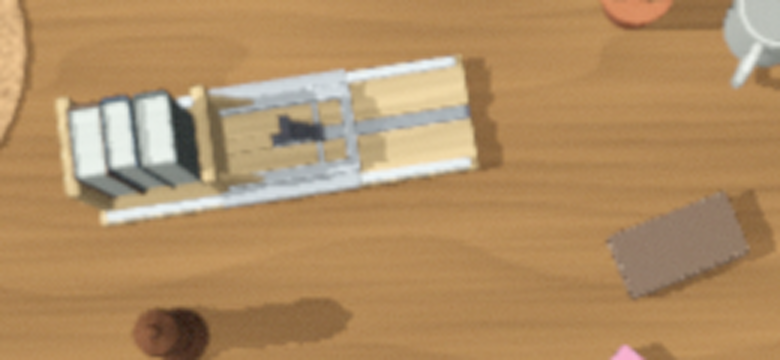

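The rack fits its stated sizes: centre (0.610, 0.136), x axis turned +7.3°. The guide's centre is (0.500, -0.235), with its long axis along (0.34, -0.94). The spine side isn't clear from above, so I'm taking the wrist camera over, offset to the near side.

send_rows([
  [0,0,0,0,0.0873],
  [0,0,0,0,0.0873],
  [0,0,0,0,0.0873],
  [0,0,0,0,0.0873],
  [0,0,0,0,0.0873],
  [0,0,0,0,0.0873],
  [0,0,0,0,0.0873],
  [0,0,0,0,0.0873],
  [0,0,0,0,0.0873],
  [0,0,0,0,0.0873],
])

```text
time_s: 0.93
position: [0.2151, 0.5863, 0.236]
tcp_rot: [[-0.335, 0.942, -0.001], [0.942, 0.335, -0.001], [-0.001, -0.001, -1.0]]
force: [-0.3, 0.1, 0.6]
opening: 1.003
grasp_force: 0.0
```

send_rows([
  [0,-0.036,0.012,0,0],
  [0,-0.036,0.012,0,0],
  [0,-0.036,0.012,0,0],
  [0,-0.036,0.012,0,0],
  [0,-0.036,0.012,0,0],
  [0,-0.036,0.012,0,0],
  [0,-0.036,0.012,0,0],
  [0,-0.036,0.012,0,0],
  [0,-0.036,0.012,0,0],
  [0,-0.036,0.012,0,0],
  [0,-0.036,0.012,0,0],
  [0,-0.036,0.012,0,0],
  [0,0,0,0,0],
])

```text
time_s: 2.02
position: [0.5023, 0.2241, 0.2365]
tcp_rot: [[-0.333, 0.943, 0.004], [0.943, 0.333, -0.002], [-0.003, 0.003, -1.0]]
force: [0.2, 0.5, 0.5]
opening: 0.998
grasp_force: 0.0
```

send_rows([
  [0,-0.036,-0.018,0,0],
  [0,-0.036,-0.018,0,0],
  [0,-0.036,-0.018,0,0],
  [0,-0.036,-0.018,0,0],
  [0,-0.036,-0.018,0,0],
  [0,-0.036,-0.018,0,0],
  [0,-0.036,-0.018,0,0],
  [0,-0.036,-0.018,0,0],
  [0,-0.036,-0.018,0,0],
  [0,-0.036,-0.018,0,0],
  [0,-0.036,-0.018,0,0],
  [0,-0.036,-0.018,0,0],
  [0,0,0,0,0],
  [0,0,0,0,0],
])

```text
time_s: 3.18
position: [0.4403, -0.2522, 0.2362]
tcp_rot: [[-0.335, 0.942, -0.0], [0.942, 0.335, 0.001], [0.001, 0.0, -1.0]]
force: [0.2, 0.7, 0.1]
opening: 1.0
grasp_force: 0.0
```

```bash
python3 - <<'E'
from h import *; from rig import *
c=calibration('wrist'); im,d=capture('wrist'); cv2.imwrite('pics/w1.png',im); np.savez('w1.npz',im=im,d=d)
P=cloud(c,d);Z=P[...,2]
m=((Z>.018)&(Z<.034)).astype('uint8')
g=(np.hypot(P[...,0]-.5,P[...,1]+.235)<.09); m[~g]=0
p=P[m>0]; r=cv2.minAreaRect((p[:,:2]*1000).astype('float32')); print(r,cv2.boxPoints(r).round(),np.median(p[:,2]),m.sum())
E
```

```text
((497.8963317871094, -233.1396942138672), (64.57660675048828, 117.27228546142578), 19.96657371520996) [[ 448. -189.]
 [ 488. -299.]
 [ 548. -277.]
 [ 508. -167.]] 0.025955274480667645 4580
```

View pics/w1.png

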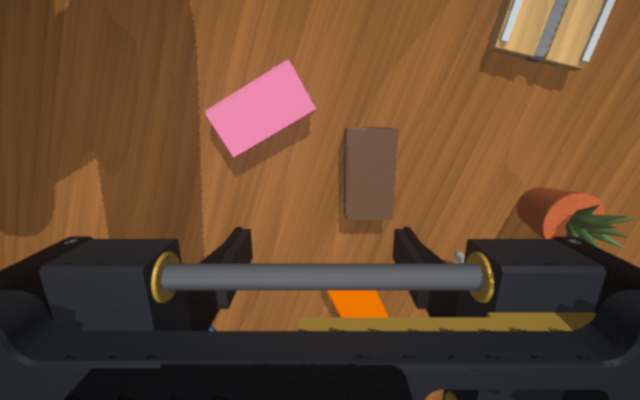

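The guide shows at (370,173). Its left, near edge at (346,175) is only a narrow strip, so I'm enlarging it together with the side view.

```bash
python3 - <<'E'
from h import *
w=np.load('w1.npz')['im'][110:235,325:415]; s=np.load('side0.npz')['im'][250:300,320:390]
a=cv2.resize(w,(432,600),interpolation=cv2.INTER_CUBIC); b=cv2.resize(s,(364,260),interpolation=cv2.INTER_CUBIC)
o=np.zeros((600,796,3),'uint8'); o[:,:432]=a; o[:260,432:]=b; cv2.imwrite('pics/c2.png',o)
E
```

```text
(no output)
```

View pics/c2.png

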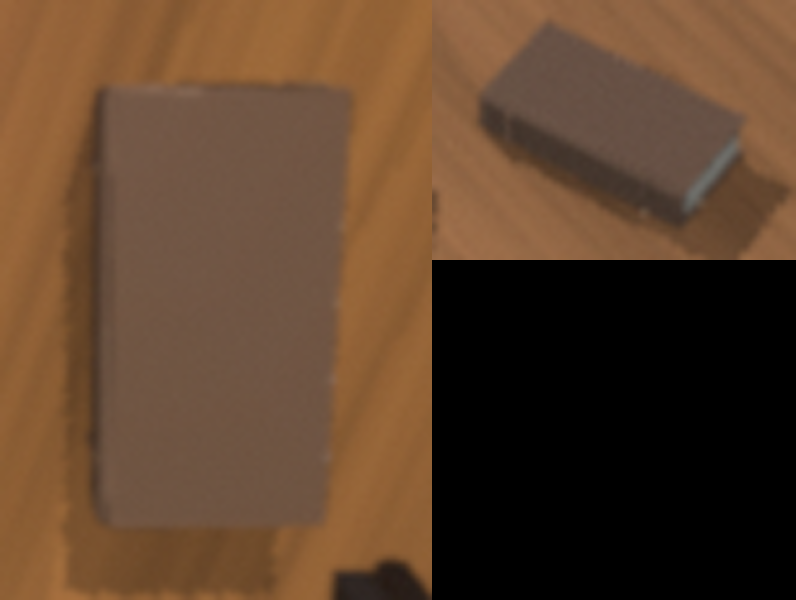

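The side view shows the dark banded spine along the robot-facing long side and pages on the -y end. The spine therefore points along -tool y, and the top of the book points to +tool x, toward the rack. Bookend first: locating the lever and panel in the rack frame.

```bash
cat >> h.py <<'E'
A=np.radians(7.28); RO=np.array([.610,.1357]); RX=np.array([np.cos(A),np.sin(A)]); RY=np.array([-RX[1],RX[0]])
def rk(p): p=np.atleast_2d(p)[:,:2]-RO; return np.c_[p@RX,p@RY]
def wd(x,y): return RO+x*RX+y*RY
E
python3 - <<'E'
from h import *; from rig import calibration
t=np.load('top0.npz'); c=calibration('top'); P=cloud(c,t['d']); 
print('panel~',rk(cast(c,[228,185],.105))*1e3,'tip~',rk(cast(c,[254.3,183.3],.077))*1e3)
Q=P.reshape(-1,3); r=rk(Q)*1e3; z=Q[:,2]*1e3
def st(n,m): print(n,m.sum(),np.round([np.nanpercentile(r[m],5,axis=0),np.nanmedian(r[m],0),np.nanpercentile(r[m],95,axis=0)],1).tolist())
i=(abs(r[:,0])<60)
st('panel',i&(z>98)&(z<110)&(r[:,1]<74)&(r[:,1]>20)); st('tip',(abs(r[:,0])<20)&(z>68)&(z<90)&(r[:,1]<40)&(r[:,1]>-150))
st('row',i&(z>146)&(z<165)); st('end',i&(z>130)&(z<141)&(r[:,1]>160))
print(wd(0,20))
E
```

```text
panel~ [[-4.43366861 58.8247813 ]] tip~ [[-4.94519045 -7.83537163]]
panel 143 [[-39.0, 54.3], [0.8, 59.6], [38.7, 64.7]]
tip 36 [[-10.8, -15.3], [-1.1, -10.5], [9.0, -5.3]]
row 829 [[-28.2, 80.7], [-0.2, 120.9], [27.9, 161.2]]
end 108 [[-40.6, 166.1], [-4.5, 172.8], [39.5, 177.0]]
[-1.92436729 19.97447472]
```

send_rows([
  [255,0,0,0,0.1075],
  [255,0,0,0,0.1075],
  [255,0.0275,0.0155,0,0],
  [255,0.0275,0.0155,0,0],
  [255,0.0275,0.0155,0,0],
  [255,0.0275,0.0155,0,0],
  [255,0.0275,0.0155,0,0],
  [255,0.0275,0.0155,0,0],
  [255,0.0275,0.0155,0,0],
  [255,0.0275,0.0155,0,0],
  [255,0.0275,0.0155,0,0],
  [255,0.0275,0.0155,0,0],
  [255,0.0275,0.0155,0,0],
  [255,0.0275,0.0155,0,0],
  [255,0.0275,0.0155,0,0],
  [255,0.0275,0.0155,0,0],
  [255,0,0,0,0],
  [255,0,0,0,0],
])

```text
time_s: 4.73
position: [0.6038, 0.1631, 0.236]
tcp_rot: [[-0.136, 0.991, -0.002], [0.991, 0.136, -0.0], [0.0, -0.002, -1.0]]
force: [-0.3, -0.6, 0.7]
opening: 0.004
grasp_force: 0.0
```

```bash
python3 - <<'E'
from h import *; from rig import *
s=read_state(); p=s['position']; R=s['tcp_rot']; print(rk(p)*1e3,p[2],np.degrees(np.arctan2(R[1][1],R[0][1])),s['opening'],s['joint_positions'])
c=calibration('wrist'); im,d=capture('wrist'); cv2.imwrite('pics/w2.png',im)
Q=cloud(c,d).reshape(-1,3); r=rk(Q)*1e3; z=Q[:,2]*1e3
def st(n,m): print(n,m.sum(),np.round([np.nanpercentile(r[m],5,axis=0),np.nanmedian(r[m],0),np.nanpercentile(r[m],95,axis=0)],1).tolist())
i=(abs(r[:,0])<60)
st('panel',i&(z>98)&(z<110)&(r[:,1]<74)&(r[:,1]>20)); st('tip',(abs(r[:,0])<20)&(z>65)&(z<90)&(r[:,1]<15)&(r[:,1]>-50))
st('row',i&(z>146)&(z<165))
E
```

```text
[[-2.69725526 27.98617787]] 0.23601331668315656 7.83842439900991 0.0040716185250435485 [ 4.89394049e+00  3.03312674e+01  8.19759796e+01  3.15425950e-03
  6.77955508e+01 -2.94567123e+00]
panel 1150 [[-40.9, 57.3], [-2.4, 63.2], [36.5, 68.3]]
tip 195 [[-11.8, -11.7], [-1.8, -5.7], [7.3, -1.9]]
row 10533 [[-29.5, 84.1], [-1.6, 127.7], [26.2, 164.5]]
```

send_rows([
  [255,-0.004,0.002,0.025,0],
  [255,0,0,0.03,0],
  [255,0,0,0.03,0],
  [255,0,0,0.03,0],
  [255,0,0,0.03,0],
  [255,0,0,0.022,0],
  [255,0,0,0,0],
  [255,0,0,0,0],
])

```text
time_s: 5.45
position: [0.6063, 0.1551, 0.0687]
tcp_rot: [[-0.13, 0.992, -0.004], [0.992, 0.13, -0.0], [0.0, -0.004, -1.0]]
force: [-0.4, 0.6, -0.1]
opening: 0.007
grasp_force: 0.0
```

send_rows([
  [255,-0.008,0,0,0],
  [255,-0.008,0,0,0],
  [255,-0.008,0,0,0],
  [255,-0.008,0,0,0],
  [255,-0.008,0,0,0],
  [255,-0.008,0,0,0],
  [255,-0.008,0,0,0],
  [255,-0.008,0,0,0],
  [255,-0.008,0,0,0],
  [255,-0.008,0,0,0],
  [255,-0.008,0,0,0],
  [255,-0.008,0,0,0],
  [255,-0.008,0,0,0],
  [255,-0.008,0,0,0],
  [255,-0.008,0,0,0],
  [255,-0.008,0,0,0],
  [255,-0.004,0,0,0],
  [255,0,0,0,0],
  [255,0,0,0,0],
])

```text
time_s: 7.03
position: [0.6253, 0.0241, 0.0695]
tcp_rot: [[-0.13, 0.991, -0.0], [0.991, 0.13, -0.001], [-0.001, -0.0, -1.0]]
force: [-0.1, -0.4, 0.5]
opening: 0.003
grasp_force: 0.0
```

```bash
cat > look.py <<'E'
from h import *; from rig import *
import sys
s=read_state(); p=np.array(s['position']); R=np.array(s['tcp_rot']); print(rk(p)*1e3,p,np.degrees(np.arctan2(R[1,1],R[0,1])),s['force'],s['time_s'])
c=calibration('top'); im,d=capture('top'); np.savez('t.npz',im=im,d=d); cv2.imwrite('pics/'+sys.argv[1]+'.png',im)
Q=cloud(c,d).reshape(-1,3); r=rk(Q)*1e3; z=Q[:,2]*1e3
def st(n,m): print(n,m.sum(),np.round([np.nanpercentile(r[m],5,axis=0),np.nanmedian(r[m],0),np.nanpercentile(r[m],95,axis=0)],1).tolist()) if m.sum() else print(n,0)
i=(abs(r[:,0])<50)
st('panel',i&(z>98)&(z<110)&(r[:,1]<74)&(r[:,1]>-50)); st('tip',(abs(r[:,0])<20)&(z>58)&(z<92)&(r[:,1]<60)&(r[:,1]>-190))
st('row',i&(z>146)&(z<165)); st('guide',i&(z>125)&(z<145)&(r[:,1]<80))
E
python3 look.py t2
```

```text
[[   0.991559   -112.60117982]] [0.6252522  0.02413218 0.06947277] 7.496297903110866 [-0.14195544 -0.36460412  0.45045471] 7.0333
panel 0
tip 0
row 832 [[-27.9, 80.4], [-0.1, 120.3], [27.9, 160.7]]
guide 38 [[-35.2, 42.8], [-2.8, 76.9], [26.6, 77.8]]
```

send_rows([
  [0,0.008,0,0,0],
  [0,0.008,0,0,0],
  [20,0,0,-0.03,0],
  [20,0,0,-0.035,0],
  [0,0,0,-0.035,0],
  [0,0,0,-0.035,0],
  [0,0,0,-0.035,0],
  [0,-0.035,-0.018,0,0],
  [0,-0.035,-0.018,0,0],
  [0,-0.035,-0.018,0,0],
  [0,-0.035,-0.018,0,0],
  [0,-0.035,-0.018,0,0],
  [0,-0.035,-0.018,0,0],
  [0,-0.035,-0.018,0,0],
  [0,0,0,0,0],
])

```text
time_s: 8.33
position: [0.5287, -0.2242, 0.2397]
tcp_rot: [[-0.126, 0.992, -0.0], [0.992, 0.126, -0.004], [-0.004, -0.001, -1.0]]
force: [-0.3, -0.1, -0.4]
opening: 0.98
grasp_force: 0.0
```

send_rows([
  [0,0,0,0,0.122],
  [0,0,0,0,0.122],
  [0,0,0,0,0.122],
  [0,0,0,0,0.122],
  [0,0,0,0,0.122],
  [0,0,0,0,0.122],
  [0,0,0,0,0.122],
  [0,0,0,0,0.122],
  [0,0,0,0,0.122],
  [0,0,0,0,0.122],
  [0,0,0,0,0.122],
  [0,0,0,0,0.122],
])

```text
time_s: 9.33
position: [0.5304, -0.2168, 0.2394]
tcp_rot: [[0.973, 0.231, -0.0], [0.231, -0.973, 0.001], [-0.0, -0.001, -1.0]]
force: [0.2, -0.3, -0.6]
opening: 0.997
grasp_force: 0.0
```

send_rows([
  [0,0,0,0,0.122],
  [0,0,0,0,0.122],
  [0,0,0,0,0.122],
  [0,0,0,0,0.122],
  [0,0,0,0,0.122],
  [0,0,0,0,0.122],
  [0,0,0,0,0.122],
  [0,0,0,0,0.122],
  [0,0,0,0,0.122],
  [0,0,0,0,0.122],
  [0,0,0,0,0.122],
  [0,0,0,0,0.122],
  [0,0,0,0,0],
])

```text
time_s: 10.42
position: [0.5304, -0.217, 0.2394]
tcp_rot: [[0.337, -0.941, -0.0], [-0.941, -0.337, 0.001], [-0.001, 0.0, -1.0]]
force: [-0.5, 0.6, -0.6]
opening: 1.004
grasp_force: 0.0
```

```bash
python3 look.py t3
```

```text
[[-123.64752977 -339.72453244]] [ 0.53039856 -0.21695434  0.2394251 ] -160.29109935607275 [-0.46765217  0.6477265  -0.5602378 ] 10.4167
panel 142 [[-39.7, -19.8], [-0.7, -14.4], [39.8, -9.1]]
tip 79 [[-11.9, -145.8], [-1.3, -132.9], [10.2, -19.9]]
row 830 [[-28.4, 81.4], [-0.2, 121.2], [27.9, 161.3]]
guide 39 [[-32.2, 76.2], [-3.4, 76.8], [23.8, 77.9]]
```

send_rows([
  [0,-0.0178,0.0178,0,0],
  [0,-0.0178,0.0178,0,0],
  [0,0,0,0.035,0],
  [0,0,0,0.035,0],
  [0,0,0,0.035,0],
  [0,0,0,0.035,0],
  [0,0,0,0.03,0],
  [0,0,0,0,0],
  [0,0,0,0,0],
])

```text
time_s: 11.22
position: [0.4839, -0.196, 0.0684]
tcp_rot: [[0.34, -0.94, -0.003], [-0.94, -0.34, 0.002], [-0.003, 0.002, -1.0]]
force: [0.4, -0.5, 0.2]
opening: 1.002
grasp_force: 0.0
```

```bash
python3 - <<'E'
from h import *; from rig import *
s=read_state(); print(s['position'],s['joint_positions'])
c=calibration('wrist'); im,d=capture('wrist'); cv2.imwrite('pics/w3.png',im)
E
```

```text
[ 0.48390995 -0.19595306  0.06844737] [-3.43220521e+01  3.77871239e+01  1.04241095e+02  4.99896467e-03
  3.82080155e+01  1.25789004e+02]
```

View pics/w3.png

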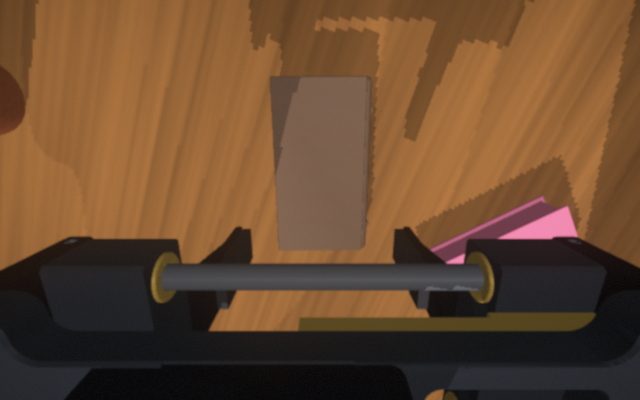

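The guide lies midway between the fingers at (320,160), its top end at (320,248). A pink book's corner at (435,250) is close to the right finger, so I'm checking its clearance before descending.

```bash
python3 - <<'E'
from h import *; from rig import *
t=np.load('top0.npz'); c=calibration('top'); hsv=cv2.cvtColor(t['im'],cv2.COLOR_BGR2HSV)
m=cv2.inRange(hsv,(150,60,120),(179,255,255)); m[:230]=0;m[320:]=0;m[:,:340]=0
cn=max(cv2.findContours(m,0,1)[0],key=cv2.contourArea)[:,0]
q=cast(c,cn,.026)
s=read_state(); R=np.array(s['tcp_rot']); l=((q-s['position'])@R)[:,:2]*1e3
i=l[:,1].argsort()[:4]; print(l.min(0),l.max(0)); print(l[i]); j=abs(l[:,0])<15; print(l[j])
E
```

```text
[-96.4246686   67.78001347] [ 13.83139331 199.46601941]
[[-45.5288694   67.78001347]
 [-42.94755678  68.78186504]
 [-46.56239303  70.33274534]
 [-50.17528044  71.88278953]]
[[-13.39555724 185.48846907]
 [ -9.80933911 183.98440112]
 [ -6.22120608 182.47953006]
 [ -2.63115661 180.97385523]
 [  0.96081084 179.467376  ]
 [  4.55469781 177.96009172]
 [  5.59338228 175.46099101]
 [  9.19048878 173.95180479]
 [ 12.78951911 172.44181143]
 [ 13.83139331 169.93909648]
 [ 11.2722271  168.94714986]
 [  9.75402262 165.45038669]
 [ 10.79566084 162.9441792 ]
 [  9.27642459 159.44356378]
 [  6.71487299 158.45054795]
 [  5.19392618 154.94746858]
 [  3.67206361 151.44228001]
 [  2.14928445 147.93498032]
 [  0.62558788 144.42556762]
 [ -1.93923623 143.43108969]
 [ -3.4646492  139.91920413]
 [ -4.99098174 136.40520149]
 [ -6.51823469 132.88907983]
 [ -8.04640888 129.37083726]
 [ -9.57550514 125.85047184]
 [-12.1444103  124.85416868]
 [-13.67523015 121.33131929]]
```

send_rows([
  [0,0,0,0.025,0],
  [0,0,0,0.015,0],
  [0,0,0,0.01,0],
  [0,0,0,0,0],
  [255,0,0,0,0],
  [255,0,0,0,0],
  [255,0,0,0,0],
  [255,0,0,0,0],
  [255,0,0,0,0],
  [255,0,0,0,0],
])

```text
time_s: 12.1
position: [0.485, -0.1973, 0.0203]
tcp_rot: [[0.338, -0.941, 0.001], [-0.941, -0.338, -0.001], [0.001, -0.001, -1.0]]
force: [-0.4, 0.4, 5.7]
opening: 0.733
grasp_force: 30.0
```

send_rows([
  [255,0,0,-0.01,0],
  [255,0,0,-0.01,0],
  [255,0,0,-0.01,0],
  [255,0,0,-0.01,0],
  [255,0,0,-0.01,0],
  [255,0,0,-0.01,0],
  [255,0,0,-0.01,0],
  [255,0,0,-0.01,0],
  [255,0,0,-0.01,0],
  [255,0,0,-0.01,0],
  [255,0,0,-0.01,0],
  [255,0,0,-0.01,0],
  [255,0,0,-0.01,0],
  [255,0,0,-0.01,0],
  [255,0,0,0,0],
  [255,0,0,0,0],
])

```text
time_s: 13.43
position: [0.485, -0.1973, 0.1603]
tcp_rot: [[0.338, -0.941, 0.001], [-0.941, -0.338, -0.001], [0.001, -0.001, -1.0]]
force: [-0.2, 0.3, -2.1]
opening: 0.733
grasp_force: 30.0
```

```bash
cat > tilt.py <<'E'
from h import *; from rig import *
import sys
s=read_state(); R=np.array(s['tcp_rot']); print(s['position'],s['moment'],s['opening'],s['grasp_force'],s['time_s'])
c=calibration('side'); im,d=capture('side'); a=cloud(c,d)
cw=calibration('wrist'); im2,d2=capture('wrist'); b=cloud(cw,d2)
for P,n in((a,'side'),(b,'wrist')):
    l=((P-s['position'])@R).reshape(-1,3)*1e3
    m=(abs(l[:,1])<30)&(l[:,0]>-130)&(l[:,0]<130)&(l[:,2]>-120)&(l[:,2]<125)&(P.reshape(-1,3)[:,2]>.01)
    q=l[m]; print(n,m.sum())
    for x in range(-120,125,15):
        k=q[(q[:,0]>=x)&(q[:,0]<x+15)]
        if len(k)>8: print(x,len(k),'z',np.percentile(k[:,2],[3,50,97]).round(0),end='; ')
    print()
p=np.c_[s['position']].ravel(); u=(p-c['xyz'])@c['rotation']; u=(int(u[0]/u[2]*c['fx']+c['cx']),int(u[1]/u[2]*c['fy']+c['cy'])); print(u)
x0=max(0,min(480,u[0]-80)); y0=max(0,min(280,u[1]-60))
cv2.imwrite('pics/'+sys.argv[1]+'.png',cv2.resize(im[y0:y0+120,x0:x0+160],None,fx=4,fy=4,interpolation=cv2.INTER_CUBIC))
cv2.imwrite('pics/'+sys.argv[1]+'w.png',im2)
E
python3 tilt.py s4
```

```text
[ 0.48502216 -0.19728284  0.16025561] [0.12306646 0.14137433 0.04961702] 0.7334948334165802 29.999537765979767 13.4333
side 1284
-30 85 z [-118.  -99.  -71.]; -15 97 z [-118.  -99.   -6.]; 0 167 z [-117.   -7.   -4.]; 15 333 z [-118.  -85.   -4.]; 30 139 z [-73.  -6.   9.]; 45 103 z [-8. -6. -3.]; 60 120 z [-8. -6.  1.]; 75 115 z [-9. -6. -3.]; 90 121 z [-8.  7. 20.]; 
wrist 49562
-30 102 z [-6. -5. -4.]; -15 645 z [-6. -5. -4.]; 0 2802 z [-6. -5. -4.]; 15 26183 z [-105.  -94.   -4.]; 30 6188 z [-73.  -6.  -4.]; 45 3578 z [-6. -5. -4.]; 60 3935 z [-6. -5. -3.]; 75 4264 z [-6. -5. -3.]; 90 1865 z [-6. -5. -3.]; 
(343, 224)
```

View pics/s4.png

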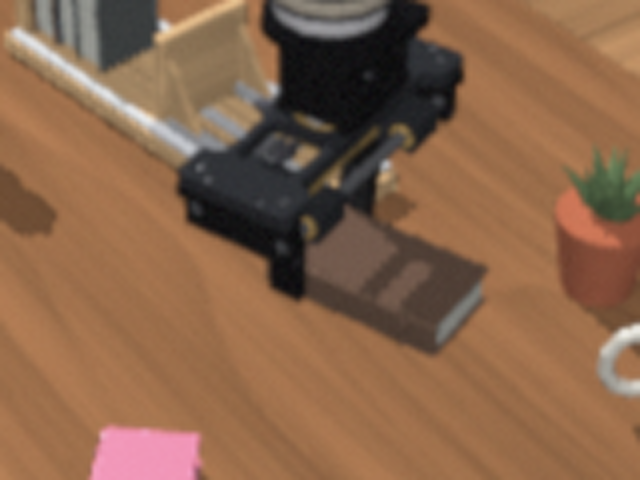

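The book is held level with no droop: top at tool x about -20 mm, foot at +98 mm. I'll go back to just above the table and find how the grip force depends on the closure, so that a light grip lets the book hinge about the pads.

send_rows([
  [255,0,0,0.02,0],
  [255,0,0,0.02,0],
  [255,0,0,0.02,0],
  [255,0,0,0.02,0],
  [255,0,0,0.02,0],
  [255,0,0,0.015,0],
  [255,0,0,0.01,0],
  [255,0,0,0,0],
  [80,0,0,0,0],
  [80,0,0,0,0],
  [80,0,0,0,0],
])

```text
time_s: 14.45
position: [0.4853, -0.1975, 0.0354]
tcp_rot: [[0.338, -0.941, 0.002], [-0.941, -0.338, -0.001], [0.002, -0.001, -1.0]]
force: [0.4, -0.4, -1.1]
opening: 0.731
grasp_force: 30.0
```

send_rows([
  [72,0,0,0,0],
  [72,0,0,0,0],
  [72,0,0,0,0],
])

```text
time_s: 14.7
position: [0.4849, -0.1972, 0.0352]
tcp_rot: [[0.338, -0.941, 0.001], [-0.941, -0.338, -0.001], [0.001, -0.001, -1.0]]
force: [-0.4, 0.8, -1.2]
opening: 0.733
grasp_force: 30.0
```

send_rows([
  [70,0,0,0,0],
  [70,0,0,0,0],
  [70,0,0,0,0],
])

```text
time_s: 14.95
position: [0.4847, -0.1971, 0.0347]
tcp_rot: [[0.338, -0.941, 0.0], [-0.941, -0.338, -0.0], [0.0, -0.0, -1.0]]
force: [0.8, -0.2, -1.7]
opening: 0.731
grasp_force: 30.0
```

send_rows([
  [68,0,0,0,0],
  [68,0,0,0,0],
  [68,0,0,0,0],
])

```text
time_s: 15.2
position: [0.4846, -0.197, 0.0345]
tcp_rot: [[0.338, -0.941, -0.0], [-0.941, -0.338, 0.0], [-0.0, 0.0, -1.0]]
force: [0.2, -0.8, -1.1]
opening: 0.738
grasp_force: 5.9
```

send_rows([
  [67,0,0,0,0],
  [67,0,0,0,0],
])

```text
time_s: 15.37
position: [0.4848, -0.1971, 0.0347]
tcp_rot: [[0.338, -0.941, 0.0], [-0.941, -0.338, -0.0], [0.0, -0.0, -1.0]]
force: [-0.7, 0.1, 0.3]
opening: 0.736
grasp_force: 0.1
```

```bash
python3 tilt.py s5 | head -4
```

```text
[ 0.48478977 -0.19714464  0.03466944] [ 0.05154251  0.14256237 -0.07014909] 0.7358820660097819 0.05376055953092873 15.3667
side 1079
-30 63 z [-117.  -99.  -72.]; -15 83 z [-119.  -98.   10.]; 0 157 z [-116.    7.   11.]; 15 288 z [-117.  -76.   10.]; 30 111 z [-74.   7.  10.]; 45 106 z [ 5.  8. 11.]; 60 106 z [ 5.  8. 11.]; 75 108 z [ 5.  8. 12.]; 90 53 z [ 6. 10. 23.]; 
wrist 46618
```

The grip loosens at closure 68, to about 6 N, and lets go at 67. The book settled flat from 15 mm. I'm regripping lightly a bit nearer the top and raising slowly so that it hinges.

send_rows([
  [55,0,0,0,0],
  [55,-0.004,0,0.007,0],
  [55,0,0,0.006,0],
  [255,0,0,0,0],
  [255,0,0,0,0],
  [255,0,0,0,0],
  [68,0,0,0,0],
  [68,0,0,0,0],
  [68,0,0,0,0],
])

```text
time_s: 16.22
position: [0.4834, -0.1933, 0.0216]
tcp_rot: [[0.338, -0.941, 0.0], [-0.941, -0.338, -0.0], [0.0, -0.0, -1.0]]
force: [0.6, -0.6, -1.4]
opening: 0.736
grasp_force: 8.4
```

send_rows([
  [68,0,0,-0.003,0],
  [68,0,0,-0.003,0],
  [68,0,0,-0.003,0],
  [68,0,0,-0.003,0],
  [68,0,0,-0.003,0],
  [68,0,0,-0.003,0],
  [68,0,0,0,0],
  [68,0,0,0,0],
])

```text
time_s: 16.88
position: [0.4834, -0.1934, 0.0399]
tcp_rot: [[0.338, -0.941, 0.001], [-0.941, -0.338, -0.0], [0.0, -0.0, -1.0]]
force: [-0.5, 1.1, -1.9]
opening: 0.733
grasp_force: 5.9
```

```bash
python3 tilt.py s6
```

```text
[ 0.4834449  -0.19337477  0.03986769] [ 0.06313334  0.19596213 -0.00398336] 0.733013229998064 5.899691954255104 16.8833
side 1161
-30 70 z [-119.  -99.  -71.]; -15 71 z [-119. -101.   -7.]; 0 142 z [-116.   -7.   -2.]; 15 296 z [-118.  -74.   -2.]; 30 119 z [-72.  -5.  -1.]; 45 109 z [-6. -3.  3.]; 60 110 z [-5. -2.  1.]; 75 108 z [-5. -2.  3.]; 90 135 z [-4.  1. 25.]; 
wrist 50122
-15 617 z [-6. -5. -4.]; 0 2822 z [-6. -5. -3.]; 15 25978 z [-106.  -95.   -4.]; 30 6359 z [-74.  -4.  -2.]; 45 3433 z [-4. -2. -1.]; 60 3723 z [-3. -2. -0.]; 75 4058 z [-2. -1.  1.]; 90 3132 z [-1. -0.  1.]; 
(341, 259)
```

It droops about 3° at 5.9 N. I'll try fractional counts for a lighter grip while raising.

send_rows([
  [67.8,0,0,0,0],
  [67.8,0,0,0,0],
  [67.8,0,0,0,0],
  [67.8,0,0,0,0],
])

```text
time_s: 17.32
position: [0.4833, -0.1933, 0.0395]
tcp_rot: [[0.338, -0.941, -0.0], [-0.941, -0.338, 0.0], [-0.0, 0.0, -1.0]]
force: [0.2, -0.5, -0.3]
opening: 0.737
grasp_force: 3.7
```

```bash
python3 tilt.py s7|grep -A1 -e wrist -e '^\['
```

```text
[ 0.4832776  -0.19328086  0.03947991] [ 0.07156023  0.19350895 -0.00639159] 0.7374769116647223 3.7051578238606453 17.3167
side 1134
--
wrist 48230
-15 631 z [-6. -5. -4.]; 0 2937 z [-5. -4. -2.]; 15 25970 z [-106.  -95.    0.]; 30 6255 z [-74. -68.   4.]; 45 3234 z [3. 5. 7.]; 60 3269 z [ 6.  8. 10.]; 75 3460 z [ 9. 11. 12.]; 90 2474 z [11. 13. 15.];
```

At 3.7 N it hinges freely, now about 11° with the foot on the table. Raising on at the same closure.

send_rows([
  [67.8,0,0,-0.003,0],
  [67.8,0,0,-0.003,0],
  [67.8,0,0,-0.003,0],
  [67.8,0,0,-0.003,0],
  [67.8,0,0,-0.003,0],
  [67.8,0,0,-0.003,0],
  [67.8,0,0,-0.003,0],
  [67.8,0,0,-0.003,0],
  [67.8,0,0,-0.003,0],
  [67.8,0,0,-0.003,0],
  [67.8,0,0,0,0],
  [67.8,0,0,0,0],
])

```text
time_s: 18.42
position: [0.4834, -0.1932, 0.0699]
tcp_rot: [[0.338, -0.941, 0.0], [-0.941, -0.338, -0.0], [0.0, -0.0, -1.0]]
force: [-0.0, 1.4, 0.3]
opening: 0.735
grasp_force: 3.7
```

```bash
python3 tilt.py s8
```

```text
[ 0.48343929 -0.19320573  0.06987356] [0.17391944 0.11422371 0.06236506] 0.7352062067012264 3.6763895916737965 18.4167
side 1213
-30 73 z [-117.  -99.  -70.]; -15 73 z [-117.  -99.   -4.]; 0 172 z [-117.   -2.    5.]; 15 332 z [-117.  -74.   13.]; 30 161 z [-73.  17.  26.]; 45 131 z [20. 26. 32.]; 60 137 z [29. 34. 39.]; 75 131 z [38. 42. 49.]; 
wrist 43871
-15 679 z [-7. -5. -4.]; 0 3319 z [-5. -0.  4.]; 15 26044 z [-106.  -95.   10.]; 30 5988 z [-74. -69.  20.]; 45 2690 z [21. 25. 29.]; 60 2503 z [29. 33. 38.]; 75 2373 z [38. 42. 46.]; 90 275 z [45. 47. 48.]; 
(341, 250)
```

About 30°, the foot following the table. Continuing.

send_rows([
  [67.8,0,0,-0.003,0],
  [67.8,0,0,-0.003,0],
  [67.8,0,0,-0.003,0],
  [67.8,0,0,-0.003,0],
  [67.8,0,0,-0.003,0],
  [67.8,0,0,-0.003,0],
  [67.8,0,0,-0.003,0],
  [67.8,0,0,-0.003,0],
  [67.8,0,0,0,0],
  [67.8,0,0,0,0],
])

```text
time_s: 19.35
position: [0.4835, -0.1932, 0.094]
tcp_rot: [[0.338, -0.941, 0.001], [-0.941, -0.338, -0.0], [0.0, -0.001, -1.0]]
force: [0.7, 1.7, 2.2]
opening: 0.736
grasp_force: 3.7
```

```bash
python3 tilt.py s9
```

```text
[ 0.48345349 -0.19318811  0.0940048 ] [0.27422395 0.1376869  0.02085255] 0.736158423152175 3.669629371324845 19.35
side 1202
-30 73 z [-117.  -99.  -70.]; -15 80 z [-120. -101.   -5.]; 0 219 z [-115.    1.   14.]; 15 381 z [-117.  -73.   31.]; 30 183 z [-73.  38.  49.]; 45 161 z [47. 56. 66.]; 60 103 z [63. 70. 77.]; 
wrist 39696
-15 574 z [-8. -7. -5.]; 0 3889 z [-6.  2. 11.]; 15 26106 z [-106.  -95.   24.]; 30 5671 z [-74. -70.  45.]; 45 2083 z [46. 54. 63.]; 60 1373 z [64. 70. 76.]; 
(341, 243)
```

send_rows([
  [67.7,0,0,-0.002,0],
  [67.7,0,0,-0.002,0],
  [67.7,0,0,-0.002,0],
  [67.7,0,0,-0.002,0],
  [67.7,0,0,-0.002,0],
  [67.7,0,0,-0.002,0],
  [67.7,0,0,-0.002,0],
  [67.7,0,0,0,0],
  [67.7,0,0,0,0],
])

```text
time_s: 20.2
position: [0.4834, -0.1933, 0.1077]
tcp_rot: [[0.338, -0.941, 0.0], [-0.941, -0.338, -0.0], [0.0, -0.0, -1.0]]
force: [-0.1, 0.0, -2.2]
opening: 0.739
grasp_force: 2.6
```

```bash
python3 tilt.py s10
```

```text
[ 0.48340104 -0.193344    0.10771285] [ 0.06607181  0.13533508 -0.01437108] 0.7386461399614122 2.5796797498333035 20.2
side 1128
-30 75 z [-118.  -99.  -71.]; -15 83 z [-118.  -99.   -4.]; 0 275 z [-115.    6.   27.]; 15 420 z [-117.  -22.   54.]; 30 228 z [-72.  69.  87.]; 45 44 z [82. 90. 95.]; 
wrist 36885
-15 277 z [-11.  -9.  -7.]; 0 4730 z [-8.  5. 21.]; 15 26086 z [-106.  -95.   44.]; 30 5223 z [-74. -70.  81.]; 45 569 z [84. 89. 94.]; 
(341, 239)
```

About 63° now. Continuing.

send_rows([
  [67.7,0,0,-0.002,0],
  [67.7,0,0,-0.002,0],
  [67.7,0,0,-0.002,0],
  [67.7,0,0,-0.002,0],
  [67.7,0,0,0,0],
  [67.7,0,0,0,0],
  [67.7,0,0,0,0],
  [67.7,0,0,0,0],
])

```text
time_s: 20.97
position: [0.4833, -0.1932, 0.1155]
tcp_rot: [[0.338, -0.941, -0.0], [-0.941, -0.338, 0.0], [-0.0, 0.0, -1.0]]
force: [-0.1, -0.3, -1.2]
opening: 0.734
grasp_force: 2.6
```

```bash
sed -i 's/range(-120,125,15)/range(-30,100,8)/; s/x+15/x+8/' tilt.py; python3 tilt.py s11
```

```text
[ 0.48325677 -0.19324897  0.11551753] [0.06097001 0.17785989 0.01197865] 0.7339564494770188 2.579350686792168 20.9667
side 1146
-30 31 z [-108.  -75.  -69.]; -22 53 z [-118. -100.  -88.]; -14 35 z [-120. -102.  -89.]; -6 76 z [-118.  -92.    4.]; 2 160 z [-115.    4.   18.]; 10 146 z [-114.   21.   33.]; 18 280 z [-118.  -86.   49.]; 26 163 z [-75.  51.  65.]; 34 112 z [63. 72. 82.]; 42 86 z [77. 86. 94.]; 
wrist 36879
-6 995 z [-10.  -8.  -4.]; 2 2630 z [-5.  3. 11.]; 10 2284 z [-99.  19.  28.]; 18 20728 z [-106.  -96.   38.]; 26 8186 z [-106.  -73.   58.]; 34 1113 z [62. 69. 77.]; 42 943 z [78. 86. 94.]; 
(341, 237)
```

It has stuck near 63° hanging free. The fixed board end (20 mm high) makes a good stop: pushing the foot against it from outside will bring the book upright. I'll grip firmly, lift, turn to the rack's heading and go there.

send_rows([
  [255,0,0,0,0],
  [255,0,0,0,0],
  [255,0,0,-0.02,0],
  [255,0,0,-0.03,0],
  [255,0,0,-0.03,0],
  [255,0,0,0,-0.06],
  [255,0,0,0,-0.1],
  [255,0,0,0,-0.1],
  [255,0,0,0,-0.1],
  [255,0,0,0,-0.1],
  [255,0,0,0,-0.1],
  [255,0,0,0,-0.1],
  [255,0,0,0,-0.1],
  [255,0,0,0,-0.1],
  [255,0,0,0,-0.1],
  [255,0,0,0,-0.1],
  [255,0,0,0,-0.1],
  [255,0,0,0,-0.1],
  [255,0,0,0,-0.1],
  [255,0,0,0,-0.1],
])

```text
time_s: 22.73
position: [0.4831, -0.1932, 0.1954]
tcp_rot: [[0.972, 0.237, -0.0], [0.237, -0.972, 0.0], [-0.0, -0.0, -1.0]]
force: [-1.1, 0.1, -1.7]
opening: 0.732
grasp_force: 30.0
```

send_rows([
  [255,0,0,0,-0.1],
  [255,0,0,0,-0.1],
  [255,0,0,0,-0.1],
  [255,0,0,0,-0.1],
  [255,0,0,0,-0.1],
  [255,0,0,0,-0.1],
  [255,0,0,0,-0.1],
  [255,0,0,0,-0.1],
  [255,0,0,0,-0.1],
  [255,0,0,0,-0.1],
  [255,0,0,0,-0.1],
  [255,0,0,0,-0.1],
  [255,0,0,0,-0.1],
  [255,0,0,0,-0.1],
  [255,0,0,0,-0.06],
  [255,0,0,0,0],
  [255,0,0,0,0],
])

```text
time_s: 24.15
position: [0.4832, -0.1932, 0.1955]
tcp_rot: [[-0.121, 0.993, -0.0], [0.993, 0.121, 0.0], [0.0, -0.0, -1.0]]
force: [0.2, -0.3, -1.2]
opening: 0.731
grasp_force: 30.0
```

```bash
python3 tilt.py s12 | grep -A1 -e wrist -e '^\['; python3 - <<'E'
from h import *; from rig import *
s=read_state(); R=np.array(s['tcp_rot']); p=np.array(s['position']); print(np.degrees(np.arctan2(R[1,1],R[0,1])),s['joint_positions'][5])
d=np.r_[wd(0,-.252),.2]-p; print(d@R)
E
```

```text
[ 0.48320365 -0.19321662  0.19549358] [-0.10405905  0.0545561  -0.02016689] 0.7313444191861478 29.999956148676574 24.15
side 871
--
wrist 36860
-6 783 z [-11.  -8.  -5.]; 2 2689 z [-6.  2. 10.]; 10 2262 z [-98.  18.  27.]; 18 15353 z [-105.  -95.   39.]; 26 13638 z [-107.  -89.   55.]; 34 1142 z [60. 68. 77.]; 42 927 z [76. 84. 92.]; 50 66 z [92. 93. 94.]; 
6.973689299001956 -41.0819949603647
[ 0.05913013  0.16708113 -0.00448004]
```

send_rows([
  [255,0.01,0.028,0,0],
  [255,0.01,0.028,0,0],
  [255,0.01,0.028,0,0],
  [255,0.01,0.028,0,0],
  [255,0.01,0.028,0,0],
  [255,0.009,0.027,0,0],
  [255,0,0,0.03,0],
  [255,0,0,0.03,0],
  [255,0,0,0.0245,0],
  [255,0,0,0,0],
  [68,0,0,0,0],
  [68,0,0,0,0],
])

```text
time_s: 25.25
position: [0.6422, -0.1144, 0.112]
tcp_rot: [[-0.122, 0.993, 0.001], [0.993, 0.122, -0.0], [-0.0, 0.001, -1.0]]
force: [0.5, -0.4, -2.2]
opening: 0.733
grasp_force: 30.0
```

send_rows([
  [68,0.006,0,0,0],
  [68,0.006,0,0,0],
  [68,0.006,0,0,0],
  [68,0.006,0,0,0],
  [68,0.005,0,0,0],
  [68,0.005,0,0,0],
  [68,0.005,0,0,0],
  [68,0.005,0,0,0],
  [68,0.004,0,0,0],
  [68,0.004,0,0,0],
  [68,0,0,0,0],
])

```text
time_s: 26.17
position: [0.6344, -0.0608, 0.1104]
tcp_rot: [[-0.123, 0.992, -0.002], [0.992, 0.123, 0.002], [0.002, -0.002, -1.0]]
force: [-0.6, 0.4, -2.4]
opening: 0.735
grasp_force: 5.7
```

```bash
python3 tilt.py s13; python3 -c "
from h import *; from rig import *
print(rk(read_state()['position'])*1e3)"
```

```text
[ 0.63441009 -0.06082884  0.11043088] [-0.09515013  0.02789317 -0.01108183] 0.7354313168253664 5.692786044382956 26.1667
side 1110
-30 111 z [-108.  -93.  -28.]; -22 263 z [-118.   -5.   35.]; -14 200 z [-11.  50.  88.]; -6 108 z [-12.  43.  99.]; 2 38 z [-21.  31.  98.]; 10 17 z [42. 75. 95.]; 34 9 z [87. 89. 91.]; 42 16 z [88. 89. 93.]; 50 27 z [34. 89. 93.]; 58 62 z [33. 81. 92.]; 66 20 z [47. 78. 83.]; 74 17 z [56. 70. 91.]; 82 48 z [72. 89. 93.]; 90 35 z [72. 85. 92.]; 98 22 z [56. 67. 90.]; 
wrist 45326
-30 171 z [-8. -7. -6.]; -22 454 z [-8. -7. -5.]; -6 543 z [-12. -11.  -7.]; 2 4561 z [-9. 11. 39.]; 10 2392 z [-99.  61.  91.]; 18 18205 z [-106.  -97.   90.]; 26 8988 z [-107.  -74.   91.]; 34 734 z [89. 91. 96.]; 42 531 z [89. 91. 95.]; 50 555 z [33. 89. 92.]; 58 991 z [33. 79. 82.]; 66 895 z [45. 89. 92.]; 74 825 z [56. 90. 92.]; 82 911 z [68. 90. 92.]; 90 855 z [70. 84. 91.]; 98 953 z [56. 90. 93.]; 
(356, 192)
[[  -0.44345371 -198.94869732]]
```

Nearly there, about 80°. Pushing on a little and fitting the front cover's line.

send_rows([
  [68,0.004,0,0,0],
  [68,0.004,0,0,0],
  [68,0.004,0,0,0],
  [68,0,0,0,0],
  [68,0,0,0,0],
])

```text
time_s: 26.68
position: [0.6338, -0.0502, 0.111]
tcp_rot: [[-0.123, 0.992, -0.0], [0.992, 0.123, 0.0], [0.0, -0.0, -1.0]]
force: [-0.1, -0.1, -1.6]
opening: 0.731
grasp_force: 5.7
```

```bash
cat > fit.py <<'E'
from h import *; from rig import *
s=read_state(); R=np.array(s['tcp_rot']); print(rk(s['position'])*1e3,s['position'][2],s['force'],s['time_s'])
cw=calibration('wrist'); im2,d2=capture('wrist'); l=((cloud(cw,d2)-s['position'])@R).reshape(-1,3)*1e3
q=l[(abs(l[:,1])<28)&(l[:,0]>-12)&(l[:,0]<30)&(l[:,2]>0)&(l[:,2]<82)]
for z in range(0,82,10):
    k=q[(q[:,2]>=z)&(q[:,2]<z+10)]
    if len(k): print(z,len(k),np.percentile(k[:,0],[10,50,90]).round(1))
a,b=np.polyfit(q[:,2],q[:,0],1); print('lean deg (foot toward +tx)',np.degrees(np.arctan(a)),'tx at z=40',a*40+b)
E
python3 fit.py
```

```text
[[ 4.67662786e-02 -1.87418128e+02]] 0.11101020320652612 [-0.07366241 -0.07256723 -1.60352994] 26.6833
0 805 [4.  4.4 4.9]
10 693 [4.5 5.  5.3]
20 594 [5.1 5.5 5.9]
30 494 [5.6 6.  6.4]
40 441 [6.1 6.5 6.9]
50 387 [6.6 7.1 7.4]
60 328 [7.2 7.5 8. ]
70 311 [7.8 8.1 8.5]
80 37 [8.1 8.6 8.7]
lean deg (foot toward +tx) 3.0201735151062685 tx at z=40 6.267981102076179
```

send_rows([
  [68,0.003,0,0,0],
  [68,0.002,0,0,0],
  [68,0,0,0,0],
  [255,0,0,0,0],
  [255,0,0,0,0],
  [255,0,0,0,0],
])

```text
time_s: 27.23
position: [0.6333, -0.0457, 0.111]
tcp_rot: [[-0.123, 0.992, -0.0], [0.992, 0.123, 0.0], [0.0, -0.0, -1.0]]
force: [-0.5, -0.4, -0.5]
opening: 0.729
grasp_force: 30.0
```

```bash
python3 fit.py
```

```text
[[ 8.04279848e-02 -1.82889979e+02]] 0.11100611341856387 [-0.51197534 -0.40252635 -0.50521002] 27.2333
0 750 [3.9 4.3 4.6]
10 641 [4.1 4.4 4.8]
20 540 [4.2 4.6 4.9]
30 468 [4.3 4.7 5. ]
40 396 [4.5 4.8 5.1]
50 365 [4.7 5.  5.3]
60 300 [4.8 5.1 5.4]
70 274 [4.9 5.2 5.5]
80 57 [5.1 5.3 5.6]
lean deg (foot toward +tx) 0.7588000587827317 tx at z=40 4.75901221831429
```

Upright to 0.8°. Lifting over the lever and bookend into the gap, a little clear of row3.

send_rows([
  [255,-0.004,0,0,0],
  [255,-0.004,0,-0.02,0],
  [255,0,0,-0.03,0],
  [255,0,0,-0.03,0],
  [255,0,0,-0.03,0],
  [255,0,0,-0.025,0],
  [255,0.025,0,0,0],
  [255,0.025,0,0,0],
  [255,0.025,0,0,0],
  [255,0.025,0,0,0],
  [255,0.025,0,0,0],
  [255,0.025,0,0,0],
  [255,0.025,0,0,0],
  [255,0.025,0,0,0],
  [255,0.025,0,0,0],
  [255,0.02,0,0,0],
  [255,0.003,0,0,0],
  [255,0,0,0,0],
  [255,0,0,0,0],
])

```text
time_s: 28.87
position: [0.604, 0.1918, 0.2459]
tcp_rot: [[-0.123, 0.992, -0.0], [0.992, 0.123, -0.001], [-0.001, -0.0, -1.0]]
force: [-0.1, -0.3, -1.7]
opening: 0.73
grasp_force: 30.0
```

```bash
python3 fit.py; python3 - <<'E'
from h import *; from rig import *
s=read_state(); R=np.array(s['tcp_rot']); print(np.degrees(np.arctan2(R[1,1],R[0,1])))
for n in('wrist','side'):
    P=cloud(calibration(n),capture(n)[1]).reshape(-1,3); l=((P-s['position'])@R)*1e3; r=rk(P)*1e3; z=P[:,2]*1e3
    k=l[(abs(l[:,1])<25)&(l[:,0]>-20)&(l[:,0]<0)&(l[:,2]>-30)&(l[:,2]<0)]; print(n,'top z_tool',len(k), np.percentile(k[:,2],[5,50,95]) if len(k) else '')
    k=l[(abs(l[:,1])<25)&(l[:,0]>-24)&(l[:,0]<10)&(l[:,2]>60)&(l[:,2]<125)]; print('foot',len(k),np.percentile(k[:,2],[50,95,99]) if len(k) else '')
    m=(abs(r[:,0])<26)&(z>145)&(z<158)&(r[:,1]<100); print('row3 edge', m.sum(), np.percentile(r[m,1],[2,10]) if m.sum() else '')
    m=(abs(r[:,0])<45)&(z>146)&(z<165)&(r[:,1]>75); print('row x',np.percentile(r[m,0],[5,50,95]) if m.sum() else '')
E
```

```text
[[ 1.10528768 56.36883052]] 0.24593117670772888 [-0.08523929 -0.32734723 -1.6669868 ] 28.8667
0 743 [3.9 4.3 4.6]
10 641 [4.1 4.4 4.8]
20 535 [4.2 4.6 4.9]
30 481 [4.4 4.7 5. ]
40 393 [4.5 4.8 5.1]
50 357 [4.7 5.  5.3]
60 308 [4.7 5.1 5.4]
70 275 [5.  5.2 5.5]
80 59 [5.1 5.3 5.6]
lean deg (foot toward +tx) 0.76031574368736 tx at z=40 4.759347466247693
7.010907013213401
wrist top z_tool 648 [-10.3460243   -7.65176943  -6.43949654]
foot 1033 [ 79.91744009 103.28063448 104.73225733]
row3 edge 1774 [61.07041694 61.42396612]
row x [-29.42345077  -1.63435089  26.28545023]
side top z_tool 60 [-10.48157007  -7.68239946  -0.62466357]
foot 163 [ 83.59675457 104.64569026 106.2396408 ]
row3 edge 62 [34.53276396 35.48882357]
row x [-36.44781956 -18.7411662   18.07756233]
```

send_rows([
  [255,0,-0.0015,0.025,0],
  [255,0,0,0.025,0],
  [255,0,0,0.025,0],
  [255,0,0,0.02,0],
  [255,0,0,0.015,0],
  [255,0,0,0.006,0],
  [255,0,0,0,0],
  [255,0,0,0,0],
])

```text
time_s: 29.68
position: [0.6031, 0.1915, 0.1304]
tcp_rot: [[-0.122, 0.993, 0.001], [0.993, 0.122, -0.0], [-0.0, 0.001, -1.0]]
force: [0.2, -0.2, -1.5]
opening: 0.732
grasp_force: 30.0
```

send_rows([
  [255,0,0,0.001,0],
  [255,0,0,0.001,0],
  [255,0,0,0,0],
])

```text
time_s: 29.93
position: [0.6027, 0.1921, 0.1284]
tcp_rot: [[-0.122, 0.992, 0.001], [0.992, 0.122, 0.0], [-0.0, 0.001, -1.0]]
force: [0.6, 1.3, -1.2]
opening: 0.733
grasp_force: 30.0
```

send_rows([
  [255,0,0,0.001,0],
  [255,0,0,0.001,0],
  [255,0,0,0,0],
])

```text
time_s: 30.18
position: [0.6027, 0.1925, 0.128]
tcp_rot: [[-0.123, 0.992, 0.001], [0.992, 0.123, 0.0], [0.0, 0.001, -1.0]]
force: [-1.7, 0.2, 7.3]
opening: 0.732
grasp_force: 30.0
```

The foot is on the board (7 N). I'm easing the grip, letting it settle, opening and rising.

send_rows([
  [68,0,0,0,0],
  [68,0,0,0,0],
  [67.6,0,0,0,0],
  [67,0,0,0,0],
  [60,0,0,0,0],
  [40,0,0,0,0],
  [20,0,0,0,0],
  [20,0,0,0,0],
  [20,0,0,-0.01,0],
  [20,0,0,-0.02,0],
  [20,0,0,-0.025,0],
  [20,0,0,-0.025,0],
  [20,0,0,-0.025,0],
  [20,0,0,-0.02,0],
  [20,0,0,0,0],
])

```text
time_s: 31.43
position: [0.6054, 0.1927, 0.2569]
tcp_rot: [[-0.123, 0.992, 0.011], [0.992, 0.123, 0.001], [0.0, 0.011, -1.0]]
force: [1.1, 0.4, 0.7]
opening: 0.921
grasp_force: 0.0
```

```bash
python3 fit.py|head -1; python3 - <<'E'
from h import *; from rig import *
im,d=capture('wrist'); cv2.imwrite('pics/w14.png',im)
P=cloud(calibration('wrist'),d).reshape(-1,3); r=rk(P)*1e3; z=P[:,2]*1e3
m=(abs(r[:,0])<60)&(z>130)&(z<144)&(r[:,1]<76)&(r[:,1]>0); print('guide top',m.sum(),np.percentile(r[m],[2,50,98],axis=0).round(1).tolist(),np.median(z[m]))
m=(abs(r[:,0])<25)&(z>40)&(z<125)&(r[:,1]<76)&(r[:,1]>35); print('cover fit',m.sum(), np.degrees(np.arctan(np.polyfit(z[m],r[m,1],1)[0])) if m.sum()>50 else '')
m=(abs(r[:,0])<60)&(z>146)&(z<165); print('row',np.percentile(r[m],[2,50,98],axis=0).round(1).tolist())
E
```

```text
[[ 2.61840407 57.17289673]] 0.25685660033423413 [1.058599   0.35274408 0.68780137] 31.4333
guide top 1683 [[-30.1, 36.9], [-0.9, 49.4], [28.1, 62.2]] 133.39396780062796
cover fit 508 -0.017578242613722834
row [[-33.3, 81.1], [-3.1, 127.1], [26.5, 166.0]]Traceback (most recent call last):
  File "fit.py", line 8, in <module>
    a,b=np.polyfit(q[:,2],q[:,0],1); print('lean deg (foot toward +tx)',np.degrees(np.arctan(a)),'tx at z=40',a*40+b)
        ~~~~~~~~~~^^^^^^^^^^^^^^^^^
    raise TypeError("expected non-empty vector for x")
TypeError: expected non-empty vector for x
```

View pics/w14.png

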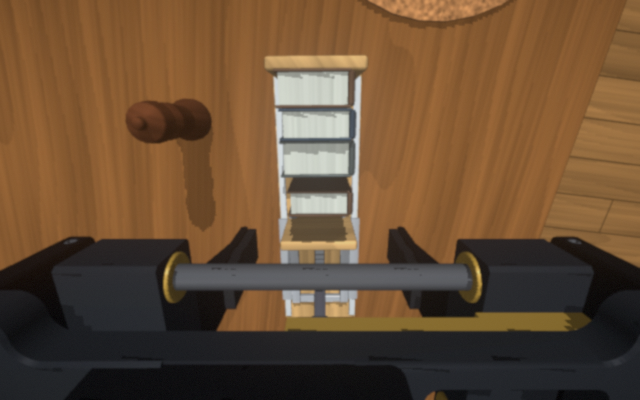

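The guide at (318,203) stands upright between row3 and the bookend, x -1 mm, y 37–62 mm, and the row is intact. Next I flip the pawl back from the outward side.

send_rows([
  [255,-0.025,0,0,0],
  [255,-0.03,0,0,0],
  [255,-0.03,0,0,0],
  [255,-0.03,0,0,0],
  [255,-0.03,0,0,0],
  [255,-0.03,0,0,0],
  [255,-0.03,0,0,0],
  [255,-0.024,0,0,0],
  [255,0,0,0.03,0],
  [255,0,0,0.03,0],
  [255,0,0,0.03,0],
  [255,0,0,0.03,0],
  [255,0,0,0.03,0],
  [255,0,0,0.03,0],
  [255,0,0,0.008,0],
  [255,0,0,0,0],
  [255,0,0,0,0],
])

```text
time_s: 32.95
position: [0.6302, -0.0349, 0.0626]
tcp_rot: [[-0.123, 0.992, -0.001], [0.992, 0.123, 0.0], [0.001, -0.001, -1.0]]
force: [-0.4, 0.2, 0.7]
opening: 0.008
grasp_force: 0.0
```

send_rows([
  [255,0.005,0,0,0],
  [255,0.005,0,0,0],
  [255,0.005,0,0,0],
  [255,0.005,0,0,0],
  [255,0.005,0,0,0],
  [255,0.005,0,0,0],
  [255,0.005,0,0,0],
  [255,0.005,0,0,0],
  [255,0.005,0,0,0],
  [255,0.005,0,0,0],
  [255,0.003,0,0,0],
  [255,0,0,0,0],
  [255,0,0,0,0],
])

```text
time_s: 34.03
position: [0.624, 0.0178, 0.063]
tcp_rot: [[-0.123, 0.992, -0.0], [0.992, 0.123, -0.0], [-0.0, -0.0, -1.0]]
force: [0.1, -0.6, 0.4]
opening: 0.006
grasp_force: 0.0
```

send_rows([
  [255,-0.01,0,0,0],
  [255,0,0,-0.03,0],
  [255,0,0,-0.03,0],
  [255,0,0,-0.03,0],
  [255,-0.03,-0.01,0,0],
  [255,-0.04,-0.01,0,0],
  [255,-0.04,0,0,0],
  [255,-0.03,0,0,0],
  [255,0,0,0,0],
])

```text
time_s: 34.78
position: [0.6241, -0.1419, 0.1537]
tcp_rot: [[-0.117, 0.993, 0.004], [0.993, 0.117, -0.005], [-0.005, 0.004, -1.0]]
force: [-0.2, 0.4, 0.6]
opening: 0.002
grasp_force: 0.0
```

```bash
python3 look.py t15
```

```text
[[ -21.22308613 -277.09628352]] [ 0.62406119 -0.14185189  0.15369231] 6.694775156337164 [-0.22801882  0.36206027  0.56887939] 34.7833
panel 169 [[-39.2, -19.7], [-2.8, -13.6], [38.8, 34.8]]
tip 95 [[-16.0, -96.2], [0.2, -82.5], [16.7, 34.6]]
row 840 [[-28.5, 80.4], [-0.3, 120.9], [27.8, 161.3]]
guide 282 [[-26.5, 34.6], [1.6, 48.4], [28.7, 76.9]]
```

The lever tip is at y -85, so the pawl is down, and the bookend hasn't moved. Now pushing the panel inward.

send_rows([
  [255,0.03,0.01,0,0],
  [255,0.03,0.009,0,0],
  [255,0.03,0,0,0],
  [255,0.03,0,0,0],
  [255,0.03,0,0,0],
  [255,0.03,0,0,0],
  [255,0.03,0,0,0],
  [255,0.022,0,0,0],
  [255,0,0,0,0],
  [255,0,0,0,0],
])

```text
time_s: 35.67
position: [0.6122, 0.1004, 0.153]
tcp_rot: [[-0.126, 0.992, -0.001], [0.992, 0.126, -0.0], [-0.0, -0.001, -1.0]]
force: [-0.1, 0.5, 0.2]
opening: 0.01
grasp_force: 0.0
```

```bash
python3 fit.py 2>/dev/null|head -1
```

```text
[[ -2.30451595 -35.30541287]] 0.15296817859057452 [-0.10368659  0.47850116  0.23902178] 35.6667
```

send_rows([
  [255,-0.01,0.002,0,0],
  [255,0,0,0.02,0],
  [255,0,0,0.02,0],
  [255,0,0,0.014,0],
  [255,0,0,0,0],
  [255,0.005,0,0,0],
  [255,0.005,0,0,0],
  [255,0.005,0,0,0],
  [255,0.005,0,0,0],
  [255,0.005,0,0,0],
  [255,0.005,0,0,0],
  [255,0.005,0,0,0],
  [255,0.005,0,0,0],
  [255,0.005,0,0,0],
  [255,0.005,0,0,0],
  [255,0,0,0,0],
])

```text
time_s: 37.05
position: [0.6097, 0.1403, 0.0989]
tcp_rot: [[-0.123, 0.992, -0.0], [0.992, 0.123, 0.001], [0.001, -0.0, -1.0]]
force: [0.5, -0.2, 0.7]
opening: 0.007
grasp_force: 0.0
```

send_rows([
  [255,0.003,0,0,0],
  [255,0.003,0,0,0],
  [255,0.003,0,0,0],
  [255,0.003,0,0,0],
  [255,0,0,0,0],
])

```text
time_s: 37.47
position: [0.608, 0.1512, 0.0988]
tcp_rot: [[-0.123, 0.992, -0.001], [0.992, 0.123, 0.0], [0.0, -0.001, -1.0]]
force: [0.3, -1.2, 1.0]
opening: 0.006
grasp_force: 0.7
```

```bash
python3 look.py t16
```

```text
[[-4.34018411e-05  1.56404878e+01]] [0.60801802 0.1512144  0.0987513 ] 7.060598897042017 [ 0.29876599 -1.15086025  0.95523622] 37.4667
panel 0
tip 49 [[-10.5, -50.3], [-1.2, -43.2], [9.5, -36.4]]
row 86 [[3.5, -23.8], [12.4, 89.8], [23.2, 163.4]]
guide 8 [[6.2, 76.2], [12.8, 77.0], [20.1, 77.4]]
```

send_rows([
  [255,0.002,0,0,0],
  [255,0.002,0,0,0],
  [255,0.002,0,0,0],
  [255,0.002,0,0,0],
  [255,0.002,0,0,0],
  [255,0,0,0,0],
])

```text
time_s: 38.02
position: [0.6067, 0.1611, 0.0988]
tcp_rot: [[-0.123, 0.992, -0.001], [0.992, 0.123, 0.0], [0.0, -0.001, -1.0]]
force: [-1.6, -2.5, -0.4]
opening: 0.003
grasp_force: 1.0
```

send_rows([
  [255,0.001,0,0,0],
  [255,0.001,0,0,0],
  [255,0.001,0,0,0],
  [255,0,0,0,0],
])

```text
time_s: 38.35
position: [0.6066, 0.1639, 0.0989]
tcp_rot: [[-0.123, 0.992, -0.001], [0.992, 0.123, 0.0], [0.0, -0.001, -1.0]]
force: [-0.9, -2.0, -0.7]
opening: 0.006
grasp_force: 1.1
```

send_rows([
  [255,0.001,0,0,0],
  [255,0.001,0,0,0],
  [255,0,0,0,0],
])

```text
time_s: 38.6
position: [0.6067, 0.1656, 0.099]
tcp_rot: [[-0.123, 0.992, -0.0], [0.992, 0.123, -0.0], [-0.0, -0.0, -1.0]]
force: [-1.7, -2.1, -1.4]
opening: 0.004
grasp_force: 1.5
```

send_rows([
  [255,0.001,0,0,0],
  [255,0.001,0,0,0],
  [255,0,0,0,0],
])

```text
time_s: 38.85
position: [0.6065, 0.1666, 0.099]
tcp_rot: [[-0.123, 0.992, -0.0], [0.992, 0.123, -0.002], [-0.002, -0.0, -1.0]]
force: [-1.3, -6.3, -1.4]
opening: 0.007
grasp_force: 3.0
```

send_rows([
  [255,0.001,0,0,0],
  [255,0.001,0,0,0],
  [255,0,0,0,0],
])

```text
time_s: 39.1
position: [0.6065, 0.1667, 0.099]
tcp_rot: [[-0.124, 0.992, -0.0], [0.992, 0.124, -0.005], [-0.005, -0.001, -1.0]]
force: [-1.0, -11.5, -0.2]
opening: 0.005
grasp_force: 5.6
```

The row is snug: the force climbs to 11.5 N with no more motion. Backing off, rising clear, and checking.

send_rows([
  [255,-0.006,0,0,0],
  [255,-0.008,0,0,0],
  [255,0,0,0,0],
  [255,0,0,-0.03,0],
  [255,0,0,-0.035,0],
  [255,0,0,-0.035,0],
  [255,0,0,-0.03,0],
  [255,-0.03,-0.015,0,0],
  [255,-0.03,-0.015,0,0],
  [255,-0.03,-0.015,0,0],
  [255,-0.03,-0.015,0,0],
  [255,-0.03,-0.015,0,0],
  [255,-0.03,-0.015,0,0],
  [255,0,0,0,0],
  [255,0,0,0,0],
])

```text
time_s: 40.35
position: [0.541, -0.0351, 0.2296]
tcp_rot: [[-0.119, 0.993, 0.002], [0.993, 0.119, 0.001], [0.001, 0.002, -1.0]]
force: [-0.6, 0.5, 0.7]
opening: 0.002
grasp_force: 0.0
```

```bash
python3 look.py t17; python3 - <<'E'
from h import *; from rig import *
a=np.load('t.npz')['im'][140:240,170:330]; cv2.imwrite('pics/c17.png',cv2.resize(a,None,fx=4.5,fy=4.5,interpolation=cv2.INTER_CUBIC))
E
```

```text
[[ -90.1103662  -160.64220483]] [ 0.54097235 -0.03506586  0.22955023] 6.82926194752528 [-0.58440493  0.53650338  0.73625042] 40.35
panel 162 [[-39.5, 39.6], [-2.7, 46.0], [37.9, 51.9]]
tip 77 [[-15.0, -33.6], [-1.9, -23.0], [14.1, 40.1]]
row 833 [[-28.5, 81.2], [-0.2, 121.6], [27.9, 161.6]]
guide 275 [[-26.5, 51.7], [0.6, 65.0], [29.6, 77.8]]
```

View pics/c17.png

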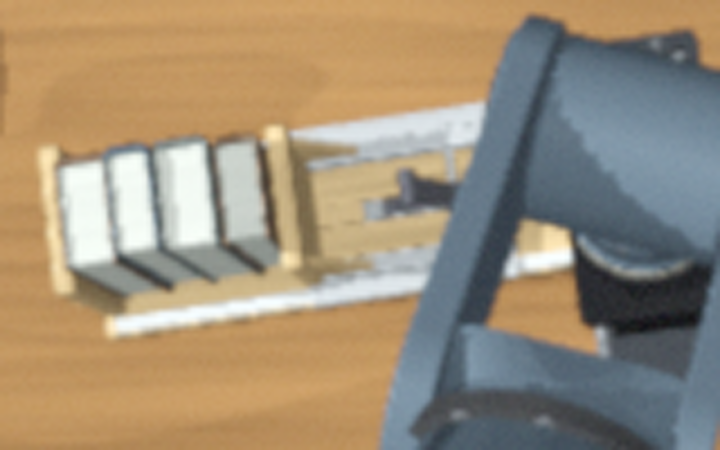

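The crop shows four upright books with the guide's spine at +x (top). It is snug against the panel at (282,195), bookend about 0.014, and the lever is down at (405,185). Handing in.

```bash
python3 -c "
from rig import *
print(hand_in())"
```

```text
the job is handed in; nothing more can be done
None
```

I filed the pocket book upright next to row3 with its spine to rack +x. The bookend is snug against it (joint about 0.014 m), the pawl is down, and the job was handed in at about 40 s; the hand-in returned no verdict.

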